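# Find the glued-up dosing syringe

### The arm

A 6-joint arm with a two-finger parallel gripper is mounted at the origin on the work surface. World frame = base frame: x ahead of the robot, y to its left, z up, the work surface at z = 0. Lengths are in m, angles in degrees, forces in N, time in s.
With the tool pointing down it reaches from about 0.35 to 0.875 m from the base axis. Payload 4.2 kg.
Tool frame: the origin (TCP) lies on the centre line of the jaws, within the pads' length; the fingertips stand 11 mm ahead of it and the grasp point (between the pads) lies 8 mm behind it; z points along the fingers, y is the line along which they close (so a half turn about z gives the same grasp; the last joint's range is limited). The gripper opens to 87 mm and grips with 3 to 60 N. Pads are 19 mm wide; open, the fingers measure 117 mm over their backs; the gripper's body (75 mm by 190 mm) begins 51 mm behind the grasp point.
Start: joints at [-61.272, 22.042, 0.453, 0, -68.411, -14.817], TCP at [0.15, -0.607, 0.234] pointing down, gripper open.
Joint ranges: [-179.83, 179.83], [-69.29, 118.12], [-61.27, 80.66], [-181.25, 117.63], [-171.15, -9.14], [-177.46, 177.46]. Speed limits (degrees/s): [159.86, 159.86, 180, 180, 180, 180].

### API

Orientations are given as a 3x3 rotation matrix whose columns are the frame's x, y, z axes.
In Python, from station import r gives the robot as it stands.
- The arm moves only by the tool servo_tool, never from a script. Its argument "commands" is a list that holds one entry, the list of rows, each a list of 7 numbers: the closure, from 0 (fully open) to 1 (shut), then the shift along the tool's x, y, z in mm, then the turn, a rotation vector about the tool's x, y, z in rad. In form: [[[claw, x, y, z, ax, ay, az], ...]]. A call has exactly 5 rows; each row is the pose to reach, as a shift and turn from the pose commanded when the call began, along the tool's axes at that moment; what a row does not reach only later rows make up. A row lasts 1/10 s, in which the tool goes at most 50 mm and 8.59 degrees, less where a joint would pass 70% of its speed; a pose out of reach is approached as far as the arm can. A call with a gripper value outside its range is refused whole. The fingers move at their own pace and stop on an object; the grip force is fixed at half the most. Time passes only in rows, so rows that repeat a pose let the fingers close, or fill a call up. It gives the time, the measured TCP pose, the force, the opening and the grip force at its end, in the units of the state.
- r.sense(): the state, without advancing time (a new reading comes with each control period).
- r.capture(name): name is "side" or "top"; returns a dict with "pixels" (384x512x3 uint8, red, green, blue), "camera_matrix" (3x3 intrinsics, pixels), "R" (3x3) and "t" (3): a world point X has camera coordinates R X + t. Camera axes: x right, y down, z forward; pixel columns grow to the right and rows downward; lengths in m; the calibration is good to about 2 mm. A picture is of the moment at which its call begins. There is no depth.
- r.finish_job(): hands the job in; it is judged then, once.
The state is a dict: "time_s": time; "joints": joint angles; "joint_velocities": joint speeds; "effort": joint torques, N m; "tcp_pos": TCP position; "ee_rot": TCP orientation; "wrist_force": force on the tool from outside, world axes, zero at the start; "moment": the same for the moment, N m; "gripper_width": opening from 0.0 (shut) to 1.0 (fully open); "gripper_force": force on a finger pad.
Only numpy, scipy, OpenCV 4.12 (cv2) and the standard library are available. Lean on these libraries where they do the work, as an engineer would, in place of code of your own. Each camera call takes 0.05 s, during which the arm holds its last target. There are 200 camera calls.

### The job

Before the headlamp repair, check the three empty dosing syringes in the rack: push each plunger down through its stroke, fully home, and leave the good ones standing in their places in the rack. One is glued up inside: when a plunger's resistance climbs part-way, stop at once without forcing it (never more than 20 N on any plunger), then take that syringe by its barrel and stand it upright, right down, in the red reject holder. Leave the tools and jar around alone.

Things in the scene. Friction and masses are not known exactly. Their poses are not given: they have to be found in the camera images.
- syringe_1_mid (a point): Centre, half-way up, of the white barrel of a dosing syringe standing upright, foot down, in the rack. Round, 32 mm across, 91 mm long including the black end cap (top 6 mm, same width); this point is 45 mm above its underside. Foot tapered to 24 mm over the lowest 5 mm. About 120 g with plunger. z points up along the barrel. The three look alike and stand in any order.
- plunger_1_top (a point): Centre of the top face of the blue thumb pad (32 mm across, 5 mm thick) on syringe_1's grey plunger rod; 31 mm clear above the barrel's end cap when drawn right out. It comes down with the rod; once the rod is stopped its neck gives: resistance goes to about 7 N, then climbs about 2 N per mm at a glue block, 5 at the end stop, and the pad springs back when let go.
- plunger_1 (a joint): How far syringe_1's plunger rod is in, m: 0 drawn right out, about 0.0285 fully home at its end stop. Starts at 0 to 0.006. A sound one slides with a steady drag of 3 to 6 N all the way and stays where it is left. One of the three (nothing shows which) is glued up: same drag at first, then resistance climbs and the rod stops part-way, 10 to 20 mm in.
- syringe_2_mid (a point): Centre, half-way up, of the white barrel of a dosing syringe standing upright, foot down, in the rack. Round, 32 mm across, 91 mm long including the black end cap (top 6 mm, same width); this point is 45 mm above its underside. Foot tapered to 24 mm over the lowest 5 mm. About 120 g with plunger. z points up along the barrel. The three look alike and stand in any order.
- plunger_2_top (a point): Centre of the top face of the blue thumb pad (32 mm across, 5 mm thick) on syringe_2's grey plunger rod; 31 mm clear above the barrel's end cap when drawn right out. It comes down with the rod; once the rod is stopped its neck gives: resistance goes to about 7 N, then climbs about 2 N per mm at a glue block, 5 at the end stop, and the pad springs back when let go.
- plunger_2 (a joint): How far syringe_2's plunger rod is in, m: 0 drawn right out, about 0.0285 fully home at its end stop. Starts at 0 to 0.006. A sound one slides with a steady drag of 3 to 6 N all the way and stays where it is left. One of the three (nothing shows which) is glued up: same drag at first, then resistance climbs and the rod stops part-way, 10 to 20 mm in.
- syringe_3_mid (a point): Centre, half-way up, of the white barrel of a dosing syringe standing upright, foot down, in the rack. Round, 32 mm across, 91 mm long including the black end cap (top 6 mm, same width); this point is 45 mm above its underside. Foot tapered to 24 mm over the lowest 5 mm. About 120 g with plunger. z points up along the barrel. The three look alike and stand in any order.
- plunger_3_top (a point): Centre of the top face of the blue thumb pad (32 mm across, 5 mm thick) on syringe_3's grey plunger rod; 31 mm clear above the barrel's end cap when drawn right out. It comes down with the rod; once the rod is stopped its neck gives: resistance goes to about 7 N, then climbs about 2 N per mm at a glue block, 5 at the end stop, and the pad springs back when let go.
- plunger_3 (a joint): How far syringe_3's plunger rod is in, m: 0 drawn right out, about 0.0285 fully home at its end stop. Starts at 0 to 0.006. A sound one slides with a steady drag of 3 to 6 N all the way and stays where it is left. One of the three (nothing shows which) is glued up: same drag at first, then resistance climbs and the rod stops part-way, 10 to 20 mm in.
- rack: Fixed aluminium block 80 x 240 x 45 mm with three sockets in a row along its y, 75 mm apart, 35 mm wide and 35 mm deep. Origin at the centre of its underside, on the bench; z up.
- reject_seat (a point): Centre of the floor of the single socket in the fixed red reject holder, a block 90 x 90 x 45 mm: socket 37 mm wide, 35 mm deep (its floor is 10 mm above the bench), with a chamfered mouth. z up. A syringe standing in it has its barrel centre 45 mm above this point.
- rotary_tool: Bystander: green hand-held rotary tool with an orange label, about 185 x 42 x 42 mm, lying on the bench; origin on its underside, long axis x.
- bushing: Bystander: dark steel bushing, 28 mm across, 26 mm high, standing on the bench; origin at the centre of its underside.
- primer_jar: Bystander: grey jar, 54 mm across, 70 mm high; origin at the centre of its underside.

How it is judged:
By the outcome, as a careful person would: the job done as asked, in the order asked, and still so for the second after the job is handed in, with the robot touching nothing.
It also fails if it takes over 72 s, if anything falls off the work surface, if the arm or the gripper's body presses on something with over 40 N, if the wrist force passes 120 N, or if a joint passes its speed limit or range.

## Working session

There is one attempt and no reset: what is moved stays moved. The work goes in short steps, Python scripts to look and compute and a tool call to move; the robot and the scene stay as the last step left them, time stands still between calls to the robot, and variables do not carry over. Pictures are saved under pics/ and viewed, at most 10 in all, crops included, and the job is handed in when it is done.

Besides the shell and the picture viewer there is one more tool, called after ">>>" by a JSON object that holds its "method" and its "body". servo_tool: Moves the arm, as the interface text tells. Its arguments: {"type":"object","properties":{"commands":{"type":"array","items":{"type":"array","items":{"type":"array","items":{"type":"number"}}}}},"required":["commands"]}

```bash
ls; mkdir -p pics; python3 - <<'E'
from station import r
import cv2,numpy as np,pickle
d={}
for n in("side","top"):
    c=r.capture(n);d[n]=c
    cv2.imwrite(f"pics/{n}0.png",c["pixels"][:,:,::-1])
    C=-np.array(c["R"]).T@np.array(c["t"]);print(n,C.round(3),np.array(c["R"]).round(3).tolist(),np.array(c["camera_matrix"]).round(1).tolist())
pickle.dump(d,open("c0.pkl","wb"))
s=r.sense();print(s)
E
```

```text
pics
side [ 0.456 -1.097  0.83 ] [[0.993, -0.114, 0.011], [-0.056, -0.57, -0.82], [0.1, 0.813, -0.573]] [[413.2, 0.0, 258.3], [0.0, 413.2, 189.1], [0.0, 0.0, 1.0]]
top [ 0.428 -0.067  1.292] [[0.012, -1.0, 0.004], [-0.992, -0.012, -0.124], [0.124, -0.003, -0.992]] [[491.1, 0.0, 256.3], [0.0, 491.1, 190.8], [0.0, 0.0, 1.0]]
{'time_s': 0.1, 'joints': array([-6.12712175e+01,  2.20868310e+01,  3.88764420e-01, -2.37776978e-02,
       -6.84114159e+01, -1.48159117e+01]), 'joint_velocities': array([ 0.01158918, -0.15473275,  0.08320913,  0.13158231, -0.03442919,
        0.01426303]), 'effort': array([-3.25478604e-04, -3.91687953e+01,  1.87934482e+01,  4.23194423e+00,
        1.34244002e-02, -7.45159923e-05]), 'tcp_pos': array([ 0.1501634 , -0.60617175,  0.23257584]), 'ee_rot': array([[-9.70699251e-01, -2.40296956e-01, -5.80066921e-04],
       [-2.40297629e-01,  9.70697474e-01,  1.86107173e-03],
       [ 1.15859622e-04,  1.94592964e-03, -9.99998100e-01]]), 'wrist_force': array([-0.38416527, -0.42935045,  0.6774491 ]), 'moment': array([ 0.00929286, -0.03270275,  0.0198945 ]), 'gripper_force': 0.0, 'gripper_width': 1.0003801935832097}
```

View pics/side0.png

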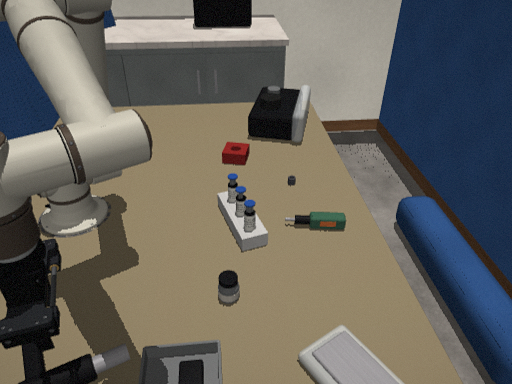

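View pics/top0.png

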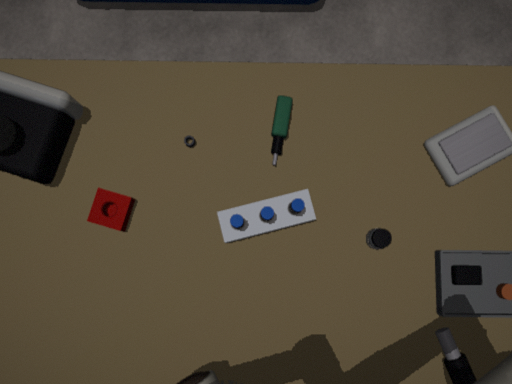

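The side view shows the blue pads near (233,177), (241,190) and (250,204). In the top view they are at (237,221), (267,214) and (298,206), with the red holder's socket at (111,209) and the jar at (380,238).

```bash
cat > h.py <<'E'
import cv2,numpy as np
def mask(c,name):
    h=cv2.cvtColor(c["pixels"],cv2.COLOR_RGB2HSV).astype(int);H,S,V=h[...,0],h[...,1],h[...,2]
    if name=="blue":return (H>100)&(H<125)&(S>150)&(V>60)
    if name=="red":return ((H<6)|(H>174))&(S>150)&(V>60)
def blobs(m,roi,amin=15):
    k=np.zeros(m.shape,np.uint8);u0,v0,u1,v1=roi;k[v0:v1,u0:u1]=m[v0:v1,u0:u1]
    n,l,st,ce=cv2.connectedComponentsWithStats(k)
    return [(ce[i],st[i]) for i in range(1,n) if st[i][4]>=amin]
def ray(c,p):
    K,R,t=map(np.array,(c["camera_matrix"],c["R"],c["t"]))
    d=R.T@np.linalg.solve(K,[p[0],p[1],1]);return -R.T@t,d/np.linalg.norm(d)
def onz(c,p,z):
    o,d=ray(c,p);return o+d*(z-o[2])/d[2]
def tri(a,p,b,q):
    o1,d1=ray(a,p);o2,d2=ray(b,q);s=np.linalg.lstsq(np.c_[d1,-d2],o2-o1,rcond=None)[0]
    x,y=o1+d1*s[0],o2+d2*s[1];return (x+y)/2,np.linalg.norm(x-y)
def topctr(c,b):return b
E
python3 - <<'E'
import pickle,cv2,numpy as np
from h import *
d=pickle.load(open("c0.pkl","rb"));S,T=d["side"],d["top"]
bs=sorted(blobs(mask(S,"blue"),(200,160,280,240)),key=lambda b:b[0][1])
bt=sorted(blobs(mask(T,"blue"),(215,185,320,245)),key=lambda b:b[0][0])
for a,b in zip(bs,bt):
    print(a[0].round(1),a[1],b[0].round(1),b[1],tri(S,a[0],T,b[0]),onz(T,b[0],.132).round(4))
# rack top: bright low-sat
h=cv2.cvtColor(T["pixels"],cv2.COLOR_RGB2HSV);m=((h[...,1]<40)&(h[...,2]>130)).astype(np.uint8)
k=np.zeros_like(m);k[180:250,205:330]=m[180:250,205:330]
cs=max(cv2.findContours(k,0,2)[0],key=cv2.contourArea);r=cv2.minAreaRect(cs);print(r)
P=np.array([onz(T,p,.045) for p in cv2.boxPoints(r)]);print(P.round(4),P.mean(0),[np.linalg.norm(P[i]-P[i-1]) for i in range(4)])
rb=blobs(mask(T,"red"),(70,170,150,250));print(rb)
m=mask(T,"red").astype(np.uint8);V=T["pixels"].max(2)
print(V[200:220,100:124])
for n,p in(("jar",(380,238)),("bush",(190,142))):print(n,onz(T,p,.05).round(3))
E
```

```text
[232.1 176.1] [228 174   9   6  41] [236.5 220.9] [231 215  12  13 125] (array([ 0.50323899, -0.02392725,  0.12937049]), np.float64(0.004280517878587235)) [ 0.5009 -0.024   0.132 ]
[240.2 189.2] [236 187  10   6  49] [266.8 213. ] [261 207  13  13 128] (array([ 0.52286527, -0.09552597,  0.12832305]), np.float64(0.0044081761321135395)) [ 0.5204 -0.0954  0.132 ]
[249.3 203.1] [244 200  11   7  57] [297.2 204.9] [291 199  13  13 127] (array([ 0.54282287, -0.16766623,  0.1294013 ]), np.float64(0.004254708028099224)) [ 0.5404 -0.1674  0.132 ]
((265.95050048828125, 214.94290161132812), (30.911563873291016, 94.10903930664062), 75.65067291259766)
[[ 0.5292  0.0303  0.045 ]
 [ 0.5919 -0.2018  0.045 ]
 [ 0.5154 -0.2212  0.045 ]
 [ 0.4537  0.0093  0.045 ]] [ 0.52255632 -0.09582295  0.045     ] [np.float64(0.07841429367166118), np.float64(0.2404145535770371), np.float64(0.07894426142127998), np.float64(0.23861862033644568)]
[(array([109.20552677, 208.88255613]), array([  87,  188,   44,   43, 1158], dtype=int32))]
[[108 104 105 107 109 105 105 103 100  99 101 106 109 111 109 109 108 109
  110 11
[... 1290 characters left out ...]
04  94  99 107
  109 109 108 108 110 109]
 [106 103  86  72  51  31  31  45  70 107 108 108 105 103  95  95 103 105
  110 108 108 109 108 108]
 [105 106 102  90  76  58  44  38  66 105 108 104  96  92  95 103 109 109
  107 109 106 108 111 107]
 [105 109 107 105  99  90  74  68  73  86  92  93  94 100 103 108 109 108
  109 109 107 109 108 108]
 [105 107 107 107 109 102 100  96  94  93 100  99 104 107 108 108 108 109
  108 108 108 108 109 112]
 [106 107 107 108 106 107 107 105 105 105 104 107 106 110 109 109 108 108
  107 106 109 109 110 109]
 [106 107 109 107 104 105 107 106 107 108 108 108 108 106 109 109 108 108
  109 107 107 107 110 104]]
jar [ 0.467 -0.383  0.05 ]
bush [0.708 0.102 0.05 ]
```

```bash
python3 - <<'E'
import pickle,cv2,numpy as np
d=pickle.load(open("c0.pkl","rb"))
a=cv2.resize(d["top"]["pixels"][180:250,75:145],None,fx=5.7,fy=5.7,interpolation=2)
b=cv2.resize(d["side"]["pixels"][135:255,200:280],(400,600),interpolation=2)
a=cv2.resize(a,(400,400));a=cv2.copyMakeBorder(a,0,200,0,0,0)
cv2.imwrite("pics/crop1.png",np.hstack([a,b])[:,:,::-1])
E
```

```text
(no output)
```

View pics/crop1.png

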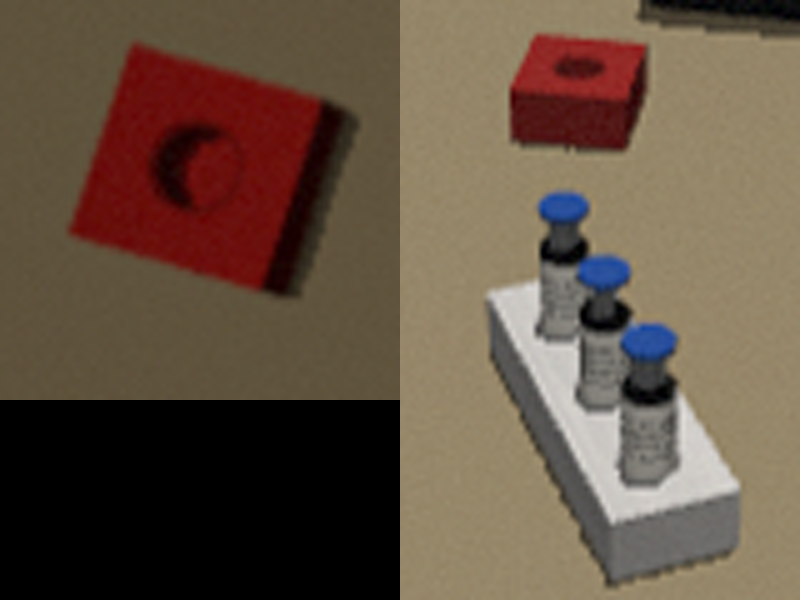

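The crop shows the red holder's mouth centred at about (109.2, 208.9) in the top image. The three pads sit on the rack axis. Next is the approach, gripper closed and yawed so the jaws close across the row.

```bash
cat >> h.py <<'E'
from scipy.spatial.transform import Rotation as Ro
def plan(target,n,R0=None,p0=None,yaw=195.4):
    "split a straight move into n calls: prints tool shift mm and turn about tool z per call"
    from station import r
    s=r.sense();p=np.array(s["tcp_pos"]) if p0 is None else np.array(p0);R=np.array(s["ee_rot"]) if R0 is None else R0
    cur=np.arctan2(R[1,1],R[0,1]);dz=-((np.radians(yaw)-cur+np.pi)%(2*np.pi)-np.pi)
    D=(np.array(target)-p)/n*1000
    for i in range(n):
        print((R.T@D).round(1),round(dz/n,3));R=R@Ro.from_rotvec([0,0,dz/n]).as_matrix()
    return R
def st():
    from station import r
    s=r.sense();print(round(s["time_s"],2),s["tcp_pos"].round(4),s["wrist_force"].round(2))
E
python3 - <<'E'
from h import *;import pickle
T=pickle.load(open("c0.pkl","rb"))["top"]
print("seat",onz(T,(109.2,208.9),.045))
plan([.5415,-.1675,.165],3)
E
```

```text
seat [0.53290522 0.30334793 0.045     ]
[-161.8  110.5   22.7] -0.532
[-195.5   13.2   22.7] -0.532
[-175.1  -87.9   22.7] -0.532
```

>>> {"method": "servo_tool", "body": {"commands": [[[1, -32, 22, 4, 0, 0, -0.106], [1, -65, 44, 9, 0, 0, -0.213], [1, -97, 66, 13, 0, 0, -0.319], [1, -129, 88, 18, 0, 0, -0.426], [1, -162, 110, 22, 0, 0, -0.532]]]}}

```text
time_s: 0.6
tcp_pos: [0.2816, -0.4594, 0.2108]
ee_rot: [[-0.712, -0.702, -0.001], [-0.702, 0.712, 0.001], [-0.0, 0.001, -1.0]]
wrist_force: [1.2, 0.2, 0.4]
gripper_width: 0.63
gripper_force: 0.0
```

>>> {"method": "servo_tool", "body": {"commands": [[[1, -39, 3, 4, 0, 0, -0.106], [1, -78, 5, 9, 0, 0, -0.213], [1, -117, 8, 13, 0, 0, -0.319], [1, -156, 11, 18, 0, 0, -0.426], [1, -195, 13, 22, 0, 0, -0.532]]]}}

```text
time_s: 1.1
tcp_pos: [0.4118, -0.3136, 0.189]
ee_rot: [[-0.257, -0.966, -0.001], [-0.966, 0.257, 0.001], [-0.0, 0.001, -1.0]]
wrist_force: [0.6, -1.5, -0.4]
gripper_width: 0.17
gripper_force: 0.0
```

>>> {"method": "servo_tool", "body": {"commands": [[[1, -35, -18, 4, 0, 0, -0.106], [1, -70, -35, 9, 0, 0, -0.213], [1, -105, -53, 13, 0, 0, -0.319], [1, -140, -70, 18, 0, 0, -0.426], [1, -175, -88, 22, 0, 0, -0.532]]]}}

```text
time_s: 1.6
tcp_pos: [0.5424, -0.1678, 0.1669]
ee_rot: [[0.269, -0.963, -0.001], [-0.963, -0.269, 0.0], [-0.0, 0.001, -1.0]]
wrist_force: [0.6, -0.8, -0.1]
gripper_width: 0.007
gripper_force: 0.0
```

```bash
python3 - <<'E'
from h import *
st();plan([.5415,-.1675,.152],1)
E
```

```text
1.6 [ 0.5424 -0.1678  0.1669] [ 0.56 -0.84 -0.09]
[-0.5  0.8 14.9] 0.004
```

>>> {"method": "servo_tool", "body": {"commands": [[[1, 0, 0.5, 6, 0, 0, 0], [1, 0, 0.5, 12, 0, 0, 0], [1, 0, 0.5, 16, 0, 0, 0], [1, 0, 0.5, 19, 0, 0, 0], [1, 0, 0.5, 21, 0, 0, 0]]]}}

```text
time_s: 2.1
tcp_pos: [0.5408, -0.1702, 0.1464]
ee_rot: [[0.263, -0.965, -0.0], [-0.965, -0.263, -0.0], [-0.0, 0.0, -1.0]]
wrist_force: [-0.2, -0.0, -0.1]
gripper_width: 0.008
gripper_force: 0.0
```

>>> {"method": "servo_tool", "body": {"commands": [[[1, 0, 0, 1, 0, 0, 0], [1, 0, 0, 2, 0, 0, 0], [1, 0, 0, 3, 0, 0, 0], [1, 0, 0, 4, 0, 0, 0], [1, 0, 0, 5, 0, 0, 0]]]}}

```text
time_s: 2.6
tcp_pos: [0.542, -0.1695, 0.1424]
ee_rot: [[0.265, -0.964, 0.002], [-0.964, -0.265, -0.0], [0.001, -0.001, -1.0]]
wrist_force: [-0.8, -0.9, 3.4]
gripper_width: 0.007
gripper_force: 2.0
```

>>> {"method": "servo_tool", "body": {"commands": [[[1, 0, -1, 0.8, 0, 0, 0], [1, 0, -1, 1.6, 0, 0, 0], [1, 0, -1, 2.4, 0, 0, 0], [1, 0, -1, 3.2, 0, 0, 0], [1, 0, -1, 4, 0, 0, 0]]]}}

```text
time_s: 3.1
tcp_pos: [0.5424, -0.1691, 0.1374]
ee_rot: [[0.265, -0.964, -0.0], [-0.964, -0.265, -0.0], [-0.0, 0.0, -1.0]]
wrist_force: [-1.2, -0.0, 4.2]
gripper_width: 0.008
gripper_force: 2.0
```

>>> {"method": "servo_tool", "body": {"commands": [[[1, 0, 0, 0.6, 0, 0, 0], [1, 0, 0, 1.2, 0, 0, 0], [1, 0, 0, 1.8, 0, 0, 0], [1, 0, 0, 2.4, 0, 0, 0], [1, 0, 0, 2.4, 0, 0, 0]]]}}

```text
time_s: 3.6
tcp_pos: [0.5427, -0.1692, 0.1355]
ee_rot: [[0.265, -0.964, 0.001], [-0.964, -0.265, -0.0], [0.0, -0.001, -1.0]]
wrist_force: [0.2, 0.2, 5.4]
gripper_width: 0.002
gripper_force: 2.8
```

>>> {"method": "servo_tool", "body": {"commands": [[[1, 0, 0, 0.5, 0, 0, 0], [1, 0, 0, 1, 0, 0, 0], [1, 0, 0, 1.5, 0, 0, 0], [1, 0, 0, 2, 0, 0, 0], [1, 0, 0, 2, 0, 0, 0]]]}}

```text
time_s: 4.1
tcp_pos: [0.5432, -0.1694, 0.1344]
ee_rot: [[0.265, -0.964, 0.002], [-0.964, -0.265, -0.001], [0.001, -0.002, -1.0]]
wrist_force: [-2.0, 0.2, 8.0]
gripper_width: 0.006
gripper_force: 4.3
```

```bash
python3 - <<'E'
from h import *;from station import r
st()
for i in range(4): r.capture("side");st()
E
```

```text
4.1 [ 0.5432 -0.1694  0.1344] [-2.    0.16  7.99]
4.15 [ 0.5432 -0.1694  0.1344] [-0.65  0.11  8.71]
4.2 [ 0.5432 -0.1694  0.1345] [-1.24 -0.44  7.77]
4.25 [ 0.5432 -0.1693  0.1344] [-1.77 -0.54  8.99]
4.3 [ 0.5432 -0.1693  0.1344] [-1.04 -0.19  8.82]
```

Syringe 3 holds a steady 8.5 N or so at about 13 mm in, so that is the glued one. I'm backing off and moving to the next.

>>> {"method": "servo_tool", "body": {"commands": [[[1, 0, 0, -14, 0, 0, 0], [1, 0, 0, -28, 0, 0, 0], [1, -38, 1, -28, 0, 0, 0], [1, -77, 1, -28, 0, 0, 0], [1, -77, 1, -28, 0, 0, 0]]]}}

```text
time_s: 4.8
tcp_pos: [0.5193, -0.0922, 0.1603]
ee_rot: [[0.268, -0.963, -0.002], [-0.963, -0.268, 0.001], [-0.002, 0.002, -1.0]]
wrist_force: [1.2, -0.4, -0.4]
gripper_width: 0.009
gripper_force: 0.0
```

>>> {"method": "servo_tool", "body": {"commands": [[[1, 0, 0, 6, 0, 0, 0], [1, 0, 0, 11, 0, 0, 0], [1, 0, 0, 14, 0, 0, 0], [1, 0, 0, 17, 0, 0, 0], [1, 0, 0, 19, 0, 0, 0]]]}}

```text
time_s: 5.3
tcp_pos: [0.5213, -0.0958, 0.1419]
ee_rot: [[0.264, -0.965, -0.0], [-0.965, -0.264, -0.0], [0.0, 0.0, -1.0]]
wrist_force: [0.5, 0.1, 3.4]
gripper_width: 0.004
gripper_force: 1.5
```

>>> {"method": "servo_tool", "body": {"commands": [[[1, 0, 0, 1, 0, 0, 0], [1, 0, 0, 2, 0, 0, 0], [1, 0, 0, 3, 0, 0, 0], [1, 0, 0, 4, 0, 0, 0], [1, 0, 0, 5, 0, 0, 0]]]}}

```text
time_s: 5.8
tcp_pos: [0.5212, -0.0952, 0.1373]
ee_rot: [[0.265, -0.964, 0.001], [-0.964, -0.265, -0.0], [0.0, -0.0, -1.0]]
wrist_force: [-0.1, -0.5, 2.2]
gripper_width: 0.005
gripper_force: 1.5
```

>>> {"method": "servo_tool", "body": {"commands": [[[1, 0, 0, 0.8, 0, 0, 0], [1, 0, 0, 1.6, 0, 0, 0], [1, 0, 0, 2.4, 0, 0, 0], [1, 0, 0, 3.2, 0, 0, 0], [1, 0, 0, 3.2, 0, 0, 0]]]}}

```text
time_s: 6.3
tcp_pos: [0.521, -0.0951, 0.1338]
ee_rot: [[0.265, -0.964, -0.0], [-0.964, -0.265, 0.0], [-0.0, 0.0, -1.0]]
wrist_force: [1.2, -0.5, 1.8]
gripper_width: 0.008
gripper_force: 1.1
```

>>> {"method": "servo_tool", "body": {"commands": [[[1, 0, 0, 0.8, 0, 0, 0], [1, 0, 0, 1.6, 0, 0, 0], [1, 0, 0, 2.4, 0, 0, 0], [1, 0, 0, 3.2, 0, 0, 0], [1, 0, 0, 4, 0, 0, 0]]]}}

```text
time_s: 6.8
tcp_pos: [0.5211, -0.0951, 0.1299]
ee_rot: [[0.265, -0.964, 0.0], [-0.964, -0.265, -0.0], [0.0, -0.0, -1.0]]
wrist_force: [-0.1, -0.3, 3.5]
gripper_width: 0.002
gripper_force: 1.5
```

>>> {"method": "servo_tool", "body": {"commands": [[[1, 0, 0, 0.8, 0, 0, 0], [1, 0, 0, 1.6, 0, 0, 0], [1, 0, 0, 2.4, 0, 0, 0], [1, 0, 0, 3.2, 0, 0, 0], [1, 0, 0, 4, 0, 0, 0]]]}}

```text
time_s: 7.3
tcp_pos: [0.521, -0.0951, 0.1259]
ee_rot: [[0.265, -0.964, -0.0], [-0.964, -0.265, 0.0], [-0.0, 0.0, -1.0]]
wrist_force: [-0.5, -1.1, 1.8]
gripper_width: 0.006
gripper_force: 1.5
```

>>> {"method": "servo_tool", "body": {"commands": [[[1, 0, 0, 0.8, 0, 0, 0], [1, 0, 0, 1.6, 0, 0, 0], [1, 0, 0, 2.4, 0, 0, 0], [1, 0, 0, 3.2, 0, 0, 0], [1, 0, 0, 4, 0, 0, 0]]]}}

```text
time_s: 7.8
tcp_pos: [0.5211, -0.0951, 0.1219]
ee_rot: [[0.265, -0.964, -0.0], [-0.964, -0.265, -0.0], [-0.0, 0.0, -1.0]]
wrist_force: [-0.1, -0.7, 3.1]
gripper_width: 0.007
gripper_force: 1.5
```

>>> {"method": "servo_tool", "body": {"commands": [[[1, 0, 0, 0.5, 0, 0, 0], [1, 0, 0, 1, 0, 0, 0], [1, 0, 0, 1.5, 0, 0, 0], [1, 0, 0, 1.5, 0, 0, 0], [1, 0, 0, 1.5, 0, 0, 0]]]}}

```text
time_s: 8.3
tcp_pos: [0.521, -0.0951, 0.1204]
ee_rot: [[0.265, -0.964, -0.0], [-0.964, -0.265, 0.0], [-0.0, 0.0, -1.0]]
wrist_force: [-0.9, -0.5, 2.5]
gripper_width: 0.005
gripper_force: 1.1
```

>>> {"method": "servo_tool", "body": {"commands": [[[1, 0, 0, 0.5, 0, 0, 0], [1, 0, 0, 1, 0, 0, 0], [1, 0, 0, 1.5, 0, 0, 0], [1, 0, 0, 1.5, 0, 0, 0], [1, 0, 0, 1.5, 0, 0, 0]]]}}

```text
time_s: 8.8
tcp_pos: [0.5216, -0.0953, 0.1199]
ee_rot: [[0.265, -0.964, 0.001], [-0.964, -0.265, -0.0], [0.001, -0.001, -1.0]]
wrist_force: [-1.6, -0.5, 7.1]
gripper_width: 0.003
gripper_force: 3.4
```

>>> {"method": "servo_tool", "body": {"commands": [[[1, 0, 0, 0.4, 0, 0, 0], [1, 0, 0, 0.8, 0, 0, 0], [1, 0, 0, 1, 0, 0, 0], [1, 0, 0, 1, 0, 0, 0], [1, 0, 0, 1, 0, 0, 0]]]}}

```text
time_s: 9.3
tcp_pos: [0.5219, -0.0953, 0.1194]
ee_rot: [[0.266, -0.964, 0.002], [-0.964, -0.266, -0.001], [0.001, -0.002, -1.0]]
wrist_force: [-0.1, -0.6, 8.2]
gripper_width: 0.009
gripper_force: 4.5
```

>>> {"method": "servo_tool", "body": {"commands": [[[1, 0, 0, 0.4, 0, 0, 0], [1, 0, 0, 0.8, 0, 0, 0], [1, 0, 0, 1, 0, 0, 0], [1, 0, 0, 1, 0, 0, 0], [1, 0, 0, 1, 0, 0, 0]]]}}

```text
time_s: 9.8
tcp_pos: [0.5223, -0.0953, 0.119]
ee_rot: [[0.266, -0.964, 0.003], [-0.964, -0.266, -0.001], [0.002, -0.003, -1.0]]
wrist_force: [-1.8, -0.3, 11.2]
gripper_width: 0.003
gripper_force: 5.6
```

>>> {"method": "servo_tool", "body": {"commands": [[[1, 0, 0, -20, 0, 0, 0], [1, 0, 0, -43, 0, 0, 0], [1, -38, 1, -43, 0, 0, 0], [1, -76, 1, -43, 0, 0, 0], [1, -76, 1, -43, 0, 0, 0]]]}}

```text
time_s: 10.3
tcp_pos: [0.4986, -0.0194, 0.1596]
ee_rot: [[0.268, -0.963, -0.001], [-0.963, -0.268, 0.001], [-0.001, 0.001, -1.0]]
wrist_force: [0.5, -0.7, -0.2]
gripper_width: 0.009
gripper_force: 0.0
```

>>> {"method": "servo_tool", "body": {"commands": [[[1, 0, 0, 6, 0, 0, 0], [1, 0, 0, 11, 0, 0, 0], [1, 0, 0, 14, 0, 0, 0], [1, 0, 0, 15, 0, 0, 0], [1, 0, 0, 17, 0, 0, 0]]]}}

```text
time_s: 10.8
tcp_pos: [0.5003, -0.0227, 0.1428]
ee_rot: [[0.264, -0.965, 0.0], [-0.965, -0.264, -0.0], [0.0, 0.0, -1.0]]
wrist_force: [0.1, -0.2, 5.5]
gripper_width: 0.0
gripper_force: 2.5
```

Syringe 2 is home, with the force climbing to 11 N at the stop. The tool is now touching syringe 1.

>>> {"method": "servo_tool", "body": {"commands": [[[1, 0, 0, 1, 0, 0, 0], [1, 0, 0, 2, 0, 0, 0], [1, 0, 0, 3, 0, 0, 0], [1, 0, 0, 4, 0, 0, 0], [1, 0, 0, 5, 0, 0, 0]]]}}

```text
time_s: 11.3
tcp_pos: [0.5008, -0.0222, 0.139]
ee_rot: [[0.265, -0.964, 0.002], [-0.964, -0.265, -0.0], [0.001, -0.002, -1.0]]
wrist_force: [-0.7, 0.2, 5.4]
gripper_width: 0.001
gripper_force: 2.5
```

>>> {"method": "servo_tool", "body": {"commands": [[[1, 0, 0, 0.6, 0, 0, 0], [1, 0, 0, 1.2, 0, 0, 0], [1, 0, 0, 1.8, 0, 0, 0], [1, 0, 0, 2.4, 0, 0, 0], [1, 0, 0, 3, 0, 0, 0]]]}}

```text
time_s: 11.8
tcp_pos: [0.5007, -0.0222, 0.1359]
ee_rot: [[0.265, -0.964, 0.002], [-0.964, -0.265, -0.0], [0.001, -0.002, -1.0]]
wrist_force: [-1.1, -0.1, 4.4]
gripper_width: 0.006
gripper_force: 2.5
```

>>> {"method": "servo_tool", "body": {"commands": [[[1, 0, 0, 0.8, 0, 0, 0], [1, 0, 0, 1.6, 0, 0, 0], [1, 0, 0, 2.4, 0, 0, 0], [1, 0, 0, 3.2, 0, 0, 0], [1, 0, 0, 4, 0, 0, 0]]]}}

```text
time_s: 12.3
tcp_pos: [0.5006, -0.0222, 0.1318]
ee_rot: [[0.265, -0.964, 0.002], [-0.964, -0.265, -0.0], [0.001, -0.002, -1.0]]
wrist_force: [-0.5, 0.1, 4.5]
gripper_width: 0.007
gripper_force: 2.5
```

>>> {"method": "servo_tool", "body": {"commands": [[[1, 0, 0, 0.8, 0, 0, 0], [1, 0, 0, 1.6, 0, 0, 0], [1, 0, 0, 2.4, 0, 0, 0], [1, 0, 0, 3.2, 0, 0, 0], [1, 0, 0, 4, 0, 0, 0]]]}}

```text
time_s: 12.8
tcp_pos: [0.5006, -0.0222, 0.1278]
ee_rot: [[0.265, -0.964, 0.002], [-0.964, -0.265, -0.0], [0.001, -0.002, -1.0]]
wrist_force: [-0.0, -0.5, 5.1]
gripper_width: 0.005
gripper_force: 2.5
```

>>> {"method": "servo_tool", "body": {"commands": [[[1, 0, 0, 0.8, 0, 0, 0], [1, 0, 0, 1.6, 0, 0, 0], [1, 0, 0, 2.4, 0, 0, 0], [1, 0, 0, 3.2, 0, 0, 0], [1, 0, 0, 4, 0, 0, 0]]]}}

```text
time_s: 13.3
tcp_pos: [0.5006, -0.0222, 0.1238]
ee_rot: [[0.265, -0.964, 0.002], [-0.964, -0.265, -0.0], [0.001, -0.002, -1.0]]
wrist_force: [-0.3, 0.0, 4.5]
gripper_width: 0.008
gripper_force: 2.5
```

>>> {"method": "servo_tool", "body": {"commands": [[[1, 0, 0, 0.6, 0, 0, 0], [1, 0, 0, 1.2, 0, 0, 0], [1, 0, 0, 1.8, 0, 0, 0], [1, 0, 0, 2.4, 0, 0, 0], [1, 0, 0, 3, 0, 0, 0]]]}}

```text
time_s: 13.8
tcp_pos: [0.5005, -0.0222, 0.1207]
ee_rot: [[0.265, -0.964, 0.001], [-0.964, -0.265, -0.0], [0.0, -0.001, -1.0]]
wrist_force: [-0.7, -0.7, 5.7]
gripper_width: 0.006
gripper_force: 2.5
```

>>> {"method": "servo_tool", "body": {"commands": [[[1, 0, 0, 0.5, 0, 0, 0], [1, 0, 0, 1, 0, 0, 0], [1, 0, 0, 1.5, 0, 0, 0], [1, 0, 0, 2, 0, 0, 0], [1, 0, 0, 2, 0, 0, 0]]]}}

```text
time_s: 14.3
tcp_pos: [0.5012, -0.0222, 0.1196]
ee_rot: [[0.265, -0.964, 0.003], [-0.964, -0.265, -0.0], [0.001, -0.003, -1.0]]
wrist_force: [-1.4, 0.5, 8.1]
gripper_width: 0.007
gripper_force: 4.6
```

>>> {"method": "servo_tool", "body": {"commands": [[[1, 0, 0, 0.4, 0, 0, 0], [1, 0, 0, 0.8, 0, 0, 0], [1, 0, 0, 1, 0, 0, 0], [1, 0, 0, 1, 0, 0, 0], [1, 0, 0, 1, 0, 0, 0]]]}}

```text
time_s: 14.8
tcp_pos: [0.5015, -0.0222, 0.1191]
ee_rot: [[0.266, -0.964, 0.004], [-0.964, -0.266, -0.0], [0.001, -0.004, -1.0]]
wrist_force: [-1.3, 0.1, 10.7]
gripper_width: 0.007
gripper_force: 5.7
```

Syringe 1 is home too. I'm lifting clear, opening the jaws and measuring syringe 3 again.

>>> {"method": "servo_tool", "body": {"commands": [[[1, 0, 0, -20, 0, 0, 0], [0.5, 0, 0, -50, 0, 0, 0], [0, -20, 0, -80, 0, 0, 0], [0, -40, 0, -100, 0, 0, 0], [0, -40, 0, -100, 0, 0, 0]]]}}

```text
time_s: 15.3
tcp_pos: [0.4908, 0.0181, 0.2199]
ee_rot: [[0.267, -0.964, 0.007], [-0.964, -0.267, 0.002], [-0.0, -0.007, -1.0]]
wrist_force: [0.8, -0.5, 0.2]
gripper_width: 0.285
gripper_force: 0.0
```

```bash
python3 - <<'E'
from h import *;from station import r
import pickle
S,T=r.capture("side"),r.capture("top");pickle.dump((S,T),open("c1.pkl","wb"))
d=pickle.load(open("c0.pkl","rb"))
for b in blobs(mask(T,"blue"),(215,185,320,245)):print("top",b[0].round(1),b[1],onz(T,b[0],.118).round(4))
for b in blobs(mask(S,"blue"),(200,160,280,240)):print("side",b[0].round(1),b[1])
t=np.hstack([cv2.resize(T["pixels"][175:255,200:340],(420,240)),cv2.resize(S["pixels"][150:250,200:290],(216,240))])
cv2.imwrite("pics/c1.png",t[:,:,::-1])
st()
E
```

```text
top [296.8 205.4] [291 200  13  12 122] [ 0.5408 -0.1676  0.118 ]
top [266.6 213.7] [261 208  12  12 119] [ 0.5199 -0.0953  0.118 ]
top [236.8 221. ] [232 216  11  11  97] [ 0.5014 -0.0243  0.118 ]
side [232.3 182.6] [228 180   9   6  44]
side [240.3 195.7] [236 193  10   7  56]
side [249.1 205.4] [244 202  11   7  56]
15.4 [0.489  0.0167 0.2166] [-0.54 -0.14  0.4 ]
```

View pics/c1.png

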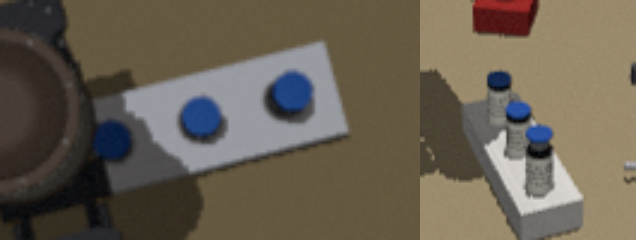

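The crop shows the two left plungers pressed home and syringe 3's pad standing higher, part-way in. I'll grasp it by the barrel.

```bash
python3 - <<'E'
from h import *
st();plan([.542,-.168,.19],1)
E
```

```text
15.4 [0.489  0.0167 0.2166] [-0.54 -0.14  0.4 ]
[192.2  -2.1  26.5] -0.0
```

>>> {"method": "servo_tool", "body": {"commands": [[[0, 45, 0, 6, 0, 0, 0], [0, 90, -1, 12, 0, 0, 0], [0, 135, -2, 18, 0, 0, 0], [0, 175, -2, 23, 0, 0, 0], [0, 192, -2, 26, 0, 0, 0]]]}}

```text
time_s: 15.9
tcp_pos: [0.5413, -0.1716, 0.188]
ee_rot: [[0.261, -0.965, -0.005], [-0.965, -0.261, 0.0], [-0.001, 0.004, -1.0]]
wrist_force: [-0.0, 0.3, 0.6]
gripper_width: 0.834
gripper_force: 0.0
```

>>> {"method": "servo_tool", "body": {"commands": [[[0, 0, 0, 0, 0, 0, 0], [0, 0, 0, 0, 0, 0, 0], [0, 0, 0, 0, 0, 0, 0], [0, 0, 0, 0, 0, 0, 0], [0, 0, 0, 0, 0, 0, 0]]]}}

```text
time_s: 16.4
tcp_pos: [0.5421, -0.1674, 0.1912]
ee_rot: [[0.266, -0.964, 0.0], [-0.964, -0.266, 0.0], [0.0, -0.0, -1.0]]
wrist_force: [-0.5, 0.1, -0.1]
gripper_width: 0.996
gripper_force: 0.0
```

```bash
python3 - <<'E'
from h import *;from station import r
st();plan([.542,-.168,.074],1);print(r.sense()["gripper_width"])
E
```

```text
16.4 [ 0.5421 -0.1674  0.1912] [-0.46  0.11 -0.13]
[  0.6   0.4 117.2] 0.001
0.9961418410815558
```

>>> {"method": "servo_tool", "body": {"commands": [[[0, 0.5, 0.4, 30, 0, 0, 0], [0, 0.5, 0.4, 60, 0, 0, 0], [0, 0.5, 0.4, 85, 0, 0, 0], [0, 0.5, 0.4, 102, 0, 0, 0], [0, 0.5, 0.4, 110, 0, 0, 0]]]}}

```text
time_s: 16.9
tcp_pos: [0.541, -0.1681, 0.0794]
ee_rot: [[0.265, -0.964, -0.003], [-0.964, -0.265, 0.0], [-0.001, 0.003, -1.0]]
wrist_force: [0.1, -0.2, -0.3]
gripper_width: 1.004
gripper_force: 0.0
```

>>> {"method": "servo_tool", "body": {"commands": [[[0, 0, 0, 3, 0, 0, 0], [0, 0, 0, 7, 0, 0, 0], [0, 0, 0, 7, 0, 0, 0], [0, 0, 0, 7, 0, 0, 0], [0, 0, 0, 7, 0, 0, 0]]]}}

```text
time_s: 17.4
tcp_pos: [0.5423, -0.1688, 0.0747]
ee_rot: [[0.265, -0.964, 0.001], [-0.964, -0.265, -0.0], [0.0, -0.001, -1.0]]
wrist_force: [0.0, 0.6, 1.5]
gripper_width: 0.997
gripper_force: 0.0
```

```bash
python3 - <<'E'
from h import *
st();plan([.542,-.168,.074],1)
E
```

```text
17.4 [ 0.5423 -0.1688  0.0747] [0.02 0.58 1.52]
[-0.8  0.1  0.7] -0.001
```

>>> {"method": "servo_tool", "body": {"commands": [[[0.5, 0, 0, -1, 0, 0, 0], [0.7, 0, 0, -1, 0, 0, 0], [1, 0, 0, -1, 0, 0, 0], [1, 0, 0, -1, 0, 0, 0], [1, 0, 0, -1, 0, 0, 0]]]}}

```text
time_s: 17.9
tcp_pos: [0.5419, -0.1687, 0.0749]
ee_rot: [[0.265, -0.964, -0.0], [-0.964, -0.265, 0.0], [-0.0, 0.0, -1.0]]
wrist_force: [0.4, -0.0, -0.6]
gripper_width: 0.633
gripper_force: 0.0
```

>>> {"method": "servo_tool", "body": {"commands": [[[1, 0, 0, 0, 0, 0, 0], [1, 0, 0, 0, 0, 0, 0], [1, 0, 0, 0, 0, 0, 0], [1, 0, 0, 0, 0, 0, 0], [1, 0, 0, 0, 0, 0, 0]]]}}

```text
time_s: 18.4
tcp_pos: [0.5421, -0.1687, 0.075]
ee_rot: [[0.265, -0.964, 0.0], [-0.964, -0.265, -0.0], [0.0, -0.0, -1.0]]
wrist_force: [0.4, 1.4, -0.1]
gripper_width: 0.36
gripper_force: 30.0
```

>>> {"method": "servo_tool", "body": {"commands": [[[1, 0, 0, -8, 0, 0, 0], [1, 0, 0, -20, 0, 0, 0], [1, 0, 0, -35, 0, 0, 0], [1, 0, 0, -52, 0, 0, 0], [1, 0, 0, -70, 0, 0, 0]]]}}

```text
time_s: 18.9
tcp_pos: [0.5411, -0.1688, 0.1463]
ee_rot: [[0.265, -0.964, -0.001], [-0.964, -0.265, 0.0], [-0.0, 0.001, -1.0]]
wrist_force: [0.3, 0.2, -1.6]
gripper_width: 0.356
gripper_force: 30.0
```

>>> {"method": "servo_tool", "body": {"commands": [[[1, 0, 0, -20, 0, 0, 0], [1, 0, 0, -40, 0, 0, 0], [1, 0, 0, -58, 0, 0, 0], [1, 0, 0, -65, 0, 0, 0], [1, 0, 0, -65, 0, 0, 0]]]}}

```text
time_s: 19.4
tcp_pos: [0.542, -0.1688, 0.2115]
ee_rot: [[0.265, -0.964, 0.002], [-0.964, -0.265, -0.0], [0.001, -0.002, -1.0]]
wrist_force: [-0.4, 0.5, -1.3]
gripper_width: 0.357
gripper_force: 30.0
```

```bash
python3 - <<'E'
from h import *;from station import r
S,T=r.capture("side"),r.capture("top")
cv2.imwrite("pics/c2.png",np.hstack([cv2.resize(T["pixels"][150:270,190:390],(480,288)),cv2.resize(S["pixels"][100:250,190:310],(230,288))])[:,:,::-1])
st()
# red holder seen from the side: top-face centroid by brightness
m=mask(S,"red");b=blobs(m,(205,130,265,175));print(b)
plan([.534,.303,.205],3,yaw=195.4)
E
```

```text
19.5 [ 0.5411 -0.1686  0.2093] [-0.01  0.06 -1.23]
[(array([230.88888889, 143.5       ]), array([226, 142,  14,   4,  36], dtype=int32))]
[-152.2  -39.3    1.5] -0.0
[-152.2  -39.4    1.5] -0.0
[-152.2  -39.4    1.5] -0.0
```

View pics/c2.png

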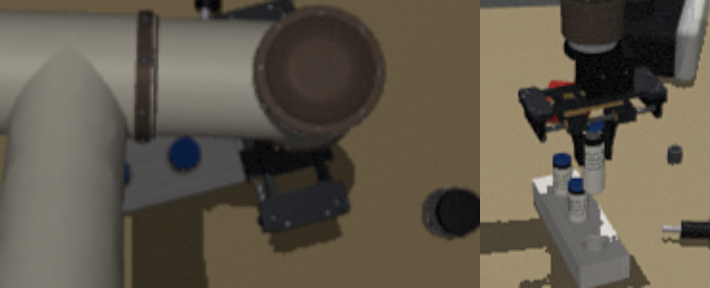

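The picture shows the syringe held upright in the jaws, its socket empty and the other two in place. Now I'll refine the seat from both first pictures.

```bash
python3 - <<'E'
from h import *;import pickle
d=pickle.load(open("c0.pkl","rb"));S,T=d["side"],d["top"]
print(tri(S,(235.6,148.0),T,(109.2,208.9)),onz(S,(235.6,148),.045),onz(T,(109.2,208.9),.045))
# same comparison on the now-known syringe 2/3 pads from the pictures after pressing
S1,T1=pickle.load(open("c1.pkl","rb"))
print(tri(S1,(240.3,195.7),T1,(266.6,213.7)))
for p in((50,183),(75,110)):print(onz(T,p,.1).round(3))
E
```

```text
(array([0.53521868, 0.30362712, 0.04413495]), np.float64(0.00446656986328153)) [0.53737307 0.3023721  0.045     ] [0.53290522 0.30334793 0.045     ]
(array([ 0.52287127, -0.09567672,  0.10479353]), np.float64(0.0040572935626157006))
[0.59  0.435 0.1  ]
[0.774 0.384 0.1  ]
```

```bash
python3 - <<'E'
from h import *
st();plan([.535,.302,.205],3)
E
```

```text
19.5 [ 0.5411 -0.1686  0.2093] [-0.01  0.06 -1.23]
[-151.8  -39.5    1.5] -0.0
[-151.8  -39.6    1.5] -0.0
[-151.8  -39.6    1.5] -0.0
```

>>> {"method": "servo_tool", "body": {"commands": [[[1, -20, -5, 0, 0, 0, 0], [1, -52, -13, 0, 0, 0, 0], [1, -85, -22, 0, 0, 0, 0], [1, -118, -31, 0, 0, 0, 0], [1, -152, -39.5, 0, 0, 0, 0]]]}}

```text
time_s: 20.0
tcp_pos: [0.5388, -0.0106, 0.2086]
ee_rot: [[0.264, -0.964, -0.003], [-0.964, -0.264, -0.001], [-0.0, 0.003, -1.0]]
wrist_force: [0.6, 0.3, -1.1]
gripper_width: 0.36
gripper_force: 30.0
```

>>> {"method": "servo_tool", "body": {"commands": [[[1, -30, -8, 0, 0, 0, 0], [1, -60, -16, 0, 0, 0, 0], [1, -91, -24, 0, 0, 0, 0], [1, -122, -32, 0, 0, 0, 0], [1, -152, -39.5, 0, 0, 0, 0]]]}}

```text
time_s: 20.5
tcp_pos: [0.5366, 0.1464, 0.2085]
ee_rot: [[0.265, -0.964, -0.003], [-0.964, -0.265, -0.001], [0.001, 0.003, -1.0]]
wrist_force: [0.1, -0.4, -0.1]
gripper_width: 0.359
gripper_force: 30.0
```

>>> {"method": "servo_tool", "body": {"commands": [[[1, -34, -9, 0, 0, 0, 0], [1, -68, -18, 0, 0, 0, 0], [1, -100, -26, 0, 0, 0, 0], [1, -130, -34, 0, 0, 0, 0], [1, -152, -39.5, 0, 0, 0, 0]]]}}

```text
time_s: 21.0
tcp_pos: [0.5347, 0.3039, 0.2083]
ee_rot: [[0.266, -0.964, -0.002], [-0.964, -0.266, -0.002], [0.001, 0.003, -1.0]]
wrist_force: [0.3, -0.1, -2.1]
gripper_width: 0.36
gripper_force: 30.0
```

>>> {"method": "servo_tool", "body": {"commands": [[[1, 0, 0, 10, 0, 0, 0], [1, 0, 0, 25, 0, 0, 0], [1, 0, 0, 40, 0, 0, 0], [1, 0, 0, 50, 0, 0, 0], [1, 0, 0, 55, 0, 0, 0]]]}}

```text
time_s: 21.5
tcp_pos: [0.5348, 0.3012, 0.1532]
ee_rot: [[0.264, -0.965, -0.002], [-0.965, -0.264, -0.002], [0.001, 0.003, -1.0]]
wrist_force: [-0.1, -0.0, -1.8]
gripper_width: 0.359
gripper_force: 30.0
```

```bash
python3 - <<'E'
from h import *;from station import r
S=r.capture("side");T=r.capture("top")
cv2.imwrite("pics/c3.png",np.hstack([cv2.resize(S["pixels"][110:180,195:275],(480,420)),cv2.resize(T["pixels"][170:250,70:150],(320,420))])[:,:,::-1])
st();plan([.535,.302,.12],1);print(r.sense()["joints"].round(0))
E
```

```text
21.6 [0.5352 0.3016 0.154 ] [-0.06 -0.36 -1.09]
[-0.4  0.  34. ] -0.001
[ 44.  25.  -7.  -0. -58. -29.]
```

View pics/c3.png

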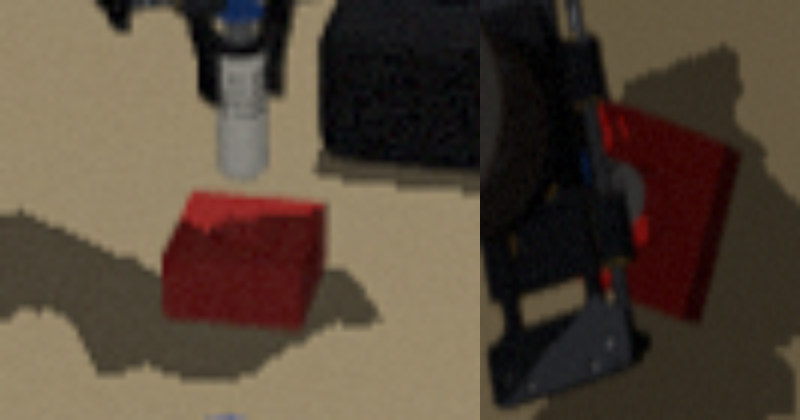

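The side view shows the foot's underside at about (235.4, 140) above the holder mouth. The column matches, so I'll check the depth quickly.

```bash
python3 - <<'E'
from h import *;import pickle
d=pickle.load(open("c0.pkl","rb"));S=d["side"]
K,R,t=map(np.array,(S["camera_matrix"],S["R"],S["t"]))
for X in((.5374,.3024,.089),(.5374,.2904,.089),(.5374,.3024,.045)):
    c=K@(R@np.array(X)+t);print(c[:2]/c[2])
E
```

```text
[235.37398813 137.85392017]
[235.59386408 139.34420104]
[235.60645814 147.99614384]
```

>>> {"method": "servo_tool", "body": {"commands": [[[1, 0, 0, 10, 0, 0, 0], [1, 0, 0, 20, 0, 0, 0], [1, 0, 0, 30, 0, 0, 0], [1, 0, 0, 36, 0, 0, 0], [1, 0, 0, 40, 0, 0, 0]]]}}

```text
time_s: 22.1
tcp_pos: [0.5352, 0.3022, 0.1139]
ee_rot: [[0.265, -0.964, -0.001], [-0.964, -0.265, -0.001], [0.001, 0.001, -1.0]]
wrist_force: [0.4, -0.2, -1.5]
gripper_width: 0.358
gripper_force: 30.0
```

>>> {"method": "servo_tool", "body": {"commands": [[[1, 0, 0, 2, 0, 0, 0], [1, 0, 0, 4, 0, 0, 0], [1, 0, 0, 6, 0, 0, 0], [1, 0, 0, 8, 0, 0, 0], [1, 0, 0, 10, 0, 0, 0]]]}}

```text
time_s: 22.6
tcp_pos: [0.5355, 0.3024, 0.105]
ee_rot: [[0.265, -0.964, 0.0], [-0.964, -0.265, 0.0], [-0.0, -0.0, -1.0]]
wrist_force: [-0.2, -0.0, -1.2]
gripper_width: 0.356
gripper_force: 30.0
```

>>> {"method": "servo_tool", "body": {"commands": [[[1, 0, 0, 3, 0, 0, 0], [1, 0, 0, 6, 0, 0, 0], [1, 0, 0, 9, 0, 0, 0], [1, 0, 0, 12, 0, 0, 0], [1, 0, 0, 15, 0, 0, 0]]]}}

```text
time_s: 23.1
tcp_pos: [0.5354, 0.3024, 0.0896]
ee_rot: [[0.265, -0.964, -0.0], [-0.964, -0.265, -0.0], [0.0, 0.0, -1.0]]
wrist_force: [0.1, 0.1, -1.4]
gripper_width: 0.354
gripper_force: 30.0
```

>>> {"method": "servo_tool", "body": {"commands": [[[1, 0, 0, 3, 0, 0, 0], [1, 0, 0, 6, 0, 0, 0], [1, 0, 0, 9, 0, 0, 0], [1, 0, 0, 11, 0, 0, 0], [1, 0, 0, 12, 0, 0, 0]]]}}

```text
time_s: 23.6
tcp_pos: [0.5354, 0.3023, 0.0777]
ee_rot: [[0.265, -0.964, -0.0], [-0.964, -0.265, -0.0], [0.0, 0.0, -1.0]]
wrist_force: [0.4, 0.9, -1.3]
gripper_width: 0.354
gripper_force: 30.0
```

>>> {"method": "servo_tool", "body": {"commands": [[[1, 0, 0, 1, 0, 0, 0], [1, 0, 0, 2, 0, 0, 0], [1, 0, 0, 2.5, 0, 0, 0], [1, 0, 0, 3, 0, 0, 0], [1, 0, 0, 3, 0, 0, 0]]]}}

```text
time_s: 24.1
tcp_pos: [0.5355, 0.3024, 0.0751]
ee_rot: [[0.265, -0.964, 0.0], [-0.964, -0.265, 0.0], [-0.0, -0.0, -1.0]]
wrist_force: [-0.5, -0.2, -1.3]
gripper_width: 0.359
gripper_force: 30.0
```

>>> {"method": "servo_tool", "body": {"commands": [[[1, 0, 0, 0.5, 0, 0, 0], [1, 0, 0, 1, 0, 0, 0], [1, 0, 0, 1, 0, 0, 0], [1, 0, 0, 1, 0, 0, 0], [1, 0, 0, 1, 0, 0, 0]]]}}

```text
time_s: 24.6
tcp_pos: [0.5356, 0.3024, 0.0749]
ee_rot: [[0.265, -0.964, 0.001], [-0.964, -0.265, 0.0], [-0.0, -0.001, -1.0]]
wrist_force: [-1.0, -0.3, 5.3]
gripper_width: 0.357
gripper_force: 30.1
```

Seated: the floor pushes back with 5 N at exactly the height it had in the rack. I'll release and retreat straight up.

>>> {"method": "servo_tool", "body": {"commands": [[[0.6, 0, 0, -1, 0, 0, 0], [0.4, 0, 0, -1, 0, 0, 0], [0.2, 0, 0, -1, 0, 0, 0], [0, 0, 0, -1, 0, 0, 0], [0, 0, 0, -1, 0, 0, 0]]]}}

```text
time_s: 25.1
tcp_pos: [0.5354, 0.3023, 0.0747]
ee_rot: [[0.265, -0.964, -0.0], [-0.964, -0.265, -0.0], [0.0, 0.0, -1.0]]
wrist_force: [-0.2, 0.7, 0.5]
gripper_width: 0.679
gripper_force: 0.0
```

>>> {"method": "servo_tool", "body": {"commands": [[[0, 0, 0, 0, 0, 0, 0], [0, 0, 0, 0, 0, 0, 0], [0, 0, 0, 0, 0, 0, 0], [0, 0, 0, 0, 0, 0, 0], [0, 0, 0, 0, 0, 0, 0]]]}}

```text
time_s: 25.6
tcp_pos: [0.5354, 0.3024, 0.0749]
ee_rot: [[0.265, -0.964, -0.0], [-0.964, -0.265, -0.0], [0.0, 0.0, -1.0]]
wrist_force: [0.4, 0.6, 0.0]
gripper_width: 0.99
gripper_force: 0.0
```

>>> {"method": "servo_tool", "body": {"commands": [[[0, 0, 0, -15, 0, 0, 0], [0, 0, 0, -40, 0, 0, 0], [0, 0, 0, -80, 0, 0, 0], [0, 0, 0, -120, 0, 0, 0], [0, 0, 0, -150, 0, 0, 0]]]}}

```text
time_s: 26.1
tcp_pos: [0.5359, 0.3026, 0.228]
ee_rot: [[0.265, -0.964, 0.003], [-0.964, -0.265, 0.002], [-0.001, -0.003, -1.0]]
wrist_force: [0.1, 0.1, 0.2]
gripper_width: 1.0
gripper_force: 0.0
```

>>> {"method": "servo_tool", "body": {"commands": [[[0, 0, 20, 0, 0, 0, 0], [0, 0, 50, 0, 0, 0, 0], [0, 0, 80, 0, 0, 0, 0], [0, 0, 100, 0, 0, 0, 0], [0, 0, 100, 0, 0, 0, 0]]]}}

```text
time_s: 26.6
tcp_pos: [0.437, 0.275, 0.2255]
ee_rot: [[0.266, -0.964, -0.0], [-0.964, -0.266, 0.0], [-0.001, 0.0, -1.0]]
wrist_force: [0.7, -0.5, 0.0]
gripper_width: 1.003
gripper_force: 0.0
```

```bash
python3 - <<'E'
from h import *;from station import r
st();S=r.capture("side");T=r.capture("top")
cv2.imwrite("pics/c4.png",np.hstack([cv2.resize(S["pixels"][120:250,190:350],(480,390)),cv2.resize(T["pixels"][80:280,70:330],(320,390))])[:,:,::-1])
E
```

```text
26.6 [0.437  0.275  0.2255] [ 0.7  -0.53  0.01]
```

View pics/c4.png

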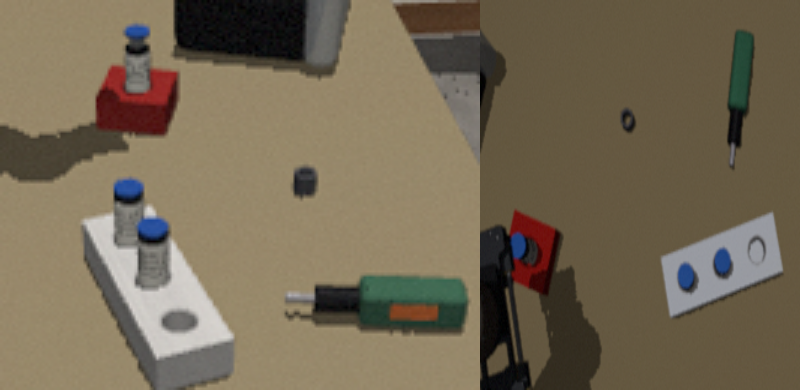

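The glued syringe stands upright in the red holder, at crop position (138,60). The two good ones stand home in the rack, and the bystanders haven't moved.

```bash
python3 -c "
from station import r
print(r.finish_job())"
```

```text
the job is handed in; nothing more can be done
None
```

The job is handed in: syringes 1 and 2 are pressed fully home and standing in the rack, and the glued one, syringe 3, stands upright in the red reject holder; the highest plunger force read was about 11 N.

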